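# Feel out the empty crate cells and stow the sanding blocks

## Robot

A 6-joint arm with a two-finger parallel gripper is mounted at the origin on a cart in front of the work surface, level with it; the furniture and walls round the work are solid. World frame = base frame: x ahead of the robot, y to its left, z up, the work surface at z = 0. Lengths are in m, angles in rad, forces in N, time in s.
With the tool pointing down it reaches from about 0.425 to 0.95 m from the base axis. Payload 3.5 kg.
Tool frame: the origin (TCP) lies on the centre line of the jaws, within the pads' length; the fingertips stand 14 mm ahead of it and the grasp point (between the pads) lies 5 mm behind it (ctrl.finger_overhang is the distance from the TCP to the fingertips, in m); z points along the fingers, y is the line along which they close (so a half turn about z gives the same grasp; the last joint's range is limited). The gripper opens to 85 mm and grips with 20 to 120 N. Pads are 22 mm wide; open, the fingers measure 114 mm over their backs; the gripper's body (76 mm by 85 mm) begins 54 mm behind the grasp point. The pads swing forward as they close: fully open they stand 13 mm farther back than shut.
Start: joints at [-1.255, 0.286, 1.577, -0, 1.279, -0.15], TCP at [0.303, -0.603, 0.245] pointing down, gripper open.
Joint ranges: [-2.77, 2.77], [-0.9, 2.22], [0.21, 2.48], [-1.53, 4.67], [0.24, 2.81], [-2.84, 2.84]. Speed limits (rad/s): [2.79, 2.79, 3.14, 3.14, 3.14, 3.14].

## Interface

Orientations are given as a unit quaternion [x, y, z, w].
In Python, from plant import ctrl gives the robot as it stands.
- The arm moves only by the tool send_rows, never from a script. Its argument "moves" is text: rows parted by semicolons, each of 7 numbers parted by spaces: the turn, a rotation vector about the tool's x, y, z in units of 360 degrees (1.0 is 360 degrees), then the shift along the tool's x, y, z in units of 20 cm (1.0 is 20 cm), then the gripper's target within -1 to 1 (fully open at 1, half-way at 0, shut at -1). A call has 1 to 12 rows; each row is the pose to reach, as a shift and turn from the pose commanded when the call began, along the tool's axes at that moment, turning the shorter way round; what a row does not reach only later rows make up. A row lasts 1/8 s, in which the tool goes at most 62.5 mm and 10.7 degrees, less where a joint would pass 70% of its speed; a pose out of reach is approached as far as the arm can. A call with a number of a shift or a turn outside -1 to 1 is refused whole. A call with a gripper value outside its range is refused whole. The fingers move at their own pace and stop on an object; "newtons" is the grip in N (left out, the last holds). Time passes only in rows, so rows that repeat a pose let the fingers close. It gives the time, the measured TCP pose, the force, the opening and the grip force at its end, in the units of the state.
- ctrl.get_state(): the state, without advancing time (a new reading comes with each control period).
- ctrl.read_camera(name): name is "scene" or "top" or "wrist"; returns a dict with "image" (400x640x3 uint8, red, green, blue), "fovy" (degrees; the focal length in pixels is half the picture's height over the tangent of half this angle, whatever the lens; pixels are square), "cx", "cy" (the principal point, pixels), "extrinsics" (4x4, takes a point from camera to world coordinates). Camera axes: x right, y up, looking along -z (the intrinsics and any distortion apply to the point x, -y, -z); pixel columns grow to the right and rows downward; lengths in m; the calibration is good to about 2 mm. A picture is of the moment at which its call begins. There is no depth.
- ctrl.sign_off(): hands the job in; it is judged then, once.
The state is a dict: "time": time; "qpos": joint angles; "dq": joint speeds; "joint_efforts": joint torques, N m; "eef_pos": TCP position; "tcp_rot": TCP orientation; "contact_force": force on the tool from outside, world axes, zero at the start; "wrist_torque": the same for the moment, N m; "opening": opening from 0.0 (shut) to 1.0 (fully open); "finger_force": force on a finger pad.
Only numpy, scipy, OpenCV 4.12 (cv2) and the standard library are available. Lean on these libraries where they do the work, as an engineer would, in place of code of your own. Each camera call takes 0.05 s, during which the arm holds its last target. There are 200 camera calls.

## Task

Put the two black sanding blocks away in the flap-covered crate, each lying flat on the floor of an empty cell with the flaps shut again over it. Two of the four cells are already taken and you cannot see which, so before you touch either block, press down on the flaps until you find an empty cell, where they swing well down (over a stored jar they stop almost at once). Leave the putty jar and the roll of tape where they are.

Things in the scene. Friction and masses are not known exactly. Their poses are not given: they have to be found in the camera images.
- crate: Plywood crate fixed to the table, 128 (x) x 262 (y) x 72 mm high; origin: centre of its underside, z up. Four cells side by side along y, each 116 (x) x 58 (y) mm inside, 66 mm deep (floor 6 mm above the origin); walls 6 mm. Each takes one sanding block lying flat, 61 mm side along the crate's x. Two cells (which ones varies) each hold a jar 42 to 48 mm across, 51 or 57 mm tall; two are empty.
- cell0 (a point): Middle of the top of cell 0 (cells counted from the crate's +y end to its -y end), on the line where its two flaps meet, level with the rim, 72 mm above the table. The flaps swing down into the cell against weak springs (2 to 4 N opens a pair) and shut by themselves; over a stored jar their middle edges sink only 4 to 12 mm.
- cell1 (a point): Middle of the top of cell 1 (cells counted from the crate's +y end to its -y end), on the line where its two flaps meet, level with the rim, 72 mm above the table. The flaps swing down into the cell against weak springs (2 to 4 N opens a pair) and shut by themselves; over a stored jar their middle edges sink only 4 to 12 mm.
- cell2 (a point): Middle of the top of cell 2 (cells counted from the crate's +y end to its -y end), on the line where its two flaps meet, level with the rim, 72 mm above the table. The flaps swing down into the cell against weak springs (2 to 4 N opens a pair) and shut by themselves; over a stored jar their middle edges sink only 4 to 12 mm.
- cell3 (a point): Middle of the top of cell 3 (cells counted from the crate's +y end to its -y end), on the line where its two flaps meet, level with the rim, 72 mm above the table. The flaps swing down into the cell against weak springs (2 to 4 N opens a pair) and shut by themselves; over a stored jar their middle edges sink only 4 to 12 mm.
- flap0_left (a joint): Hinge of the +y flap of cell 0 (112 x 28 x 4 mm, hinged along the cell's +y wall, 3 mm below the rim): 0 = shut and level, grows in rad as the flap is pushed down, 1.55 = hanging open. Over a stored jar it cannot pass about 0.45.
- flap0_right (a joint): Hinge of the -y flap of cell 0 (112 x 28 x 4 mm, hinged along the cell's -y wall, 3 mm below the rim): 0 = shut and level, grows in rad as the flap is pushed down, 1.55 = hanging open. Over a stored jar it cannot pass about 0.45.
- flap1_left (a joint): Hinge of the +y flap of cell 1 (112 x 28 x 4 mm, hinged along the cell's +y wall, 3 mm below the rim): 0 = shut and level, grows in rad as the flap is pushed down, 1.55 = hanging open. Over a stored jar it cannot pass about 0.45.
- flap1_right (a joint): Hinge of the -y flap of cell 1 (112 x 28 x 4 mm, hinged along the cell's -y wall, 3 mm below the rim): 0 = shut and level, grows in rad as the flap is pushed down, 1.55 = hanging open. Over a stored jar it cannot pass about 0.45.
- flap2_left (a joint): Hinge of the +y flap of cell 2 (112 x 28 x 4 mm, hinged along the cell's +y wall, 3 mm below the rim): 0 = shut and level, grows in rad as the flap is pushed down, 1.55 = hanging open. Over a stored jar it cannot pass about 0.45.
- flap2_right (a joint): Hinge of the -y flap of cell 2 (112 x 28 x 4 mm, hinged along the cell's -y wall, 3 mm below the rim): 0 = shut and level, grows in rad as the flap is pushed down, 1.55 = hanging open. Over a stored jar it cannot pass about 0.45.
- flap3_left (a joint): Hinge of the +y flap of cell 3 (112 x 28 x 4 mm, hinged along the cell's +y wall, 3 mm below the rim): 0 = shut and level, grows in rad as the flap is pushed down, 1.55 = hanging open. Over a stored jar it cannot pass about 0.45.
- flap3_right (a joint): Hinge of the -y flap of cell 3 (112 x 28 x 4 mm, hinged along the cell's -y wall, 3 mm below the rim): 0 = shut and level, grows in rad as the flap is pushed down, 1.55 = hanging open. Over a stored jar it cannot pass about 0.45.
- block_a: Black sanding block, one of two alike, 42 (its x) x 61 (its y) x 36 mm high (hard body 40 x 60 mm, up to 33 mm high), 60 g, loose on the table to the right of the crate; origin at the centre of its underside, z up.
- block_b: Black sanding block, one of two alike, 42 (its x) x 61 (its y) x 36 mm high (hard body 40 x 60 mm, up to 33 mm high), 60 g, loose on the table to the right of the crate; origin at the centre of its underside, z up.
- putty_jar: Bystander: clear screw jar with a grey-green lid, 66 mm across, 82 mm high, behind the work; origin at the centre of its underside.
- tape_roll: Bystander: roll of masking tape lying flat, 104 mm across, 25 mm high, in front of the crate; origin at the centre of its underside.
Mind the look-alikes: they are no part of the job. Leave any turquoise look-alike of the block_b alone.

How it is judged:
On the way, in this order (a step that is already met when the one before it is completed fails the run):
1. with both blocks still untouched (moved less than 20 mm), a flap of a cell is pressed down past 0.75 rad, which only an empty cell allows (value of joint any of flap0_left, flap0_right, flap1_left, flap1_right, flap2_left, flap2_right, flap3_left, flap3_right above 0.75 rad and distance of each of block_a, block_b from where it was at the start of the episode below 0.02 m), for 0.1 s.
2. one block lies flat on the floor of a cell (((x of block_a in the frame of crate between -0.06 and 0.06 m and y of block_a in the frame of crate between -0.13 and 0.13 m and z of block_a in the frame of crate between -0.002 and 0.014 m and angle between block_a's own z axis and vertical below 0.15 rad) or (x of block_b in the frame of crate between -0.06 and 0.06 m and y of block_b in the frame of crate between -0.13 and 0.13 m and z of block_b in the frame of crate between -0.002 and 0.014 m and angle between block_b's own z axis and vertical below 0.15 rad))), for 0.2 s.
At the end, for the whole second after the job is handed in: Both sanding blocks are inside the crate, each flat (within 0.15 rad) on the floor of a cell (underside within 8 mm of the floor), at rest, and all eight flaps are shut again (below 0.25 rad) (x of block_a in the frame of crate between -0.06 and 0.06 m and y of block_a in the frame of crate between -0.13 and 0.13 m and z of block_a in the frame of crate between -0.002 and 0.014 m and angle between each of block_a, block_b's own z axis and vertical below 0.15 rad and x of block_b in the frame of crate between -0.06 and 0.06 m and y of block_b in the frame of crate between -0.13 and 0.13 m and z of block_b in the frame of crate between -0.002 and 0.014 m and value of joint each of flap0_left, flap0_right, flap1_left, flap1_right, flap2_left, flap2_right, flap3_left, flap3_right below 0.25 rad and linear speed of each of block_a, block_b below 0.02 m/s); the robot touches nothing.
It fails at once if the putty jar or the roll of tape is shifted by more than 30 mm (distance of any of putty_jar, tape_roll from where it was at the start of the episode above 0.03 m).
It also fails if it takes over 72 s, if anything falls off the work surface, if the arm or the gripper's body presses on something with over 40 N, if the wrist force passes 120 N, or if a joint passes its speed limit or range.

## Working session

There is one attempt and no reset: what is moved stays moved. The work goes in short steps, Python scripts to look and compute and a tool call to move; the robot and the scene stay as the last step left them, time stands still between calls to the robot, and variables do not carry over. Pictures are saved under pics/ and viewed, at most 10 in all, crops included, and the job is handed in when it is done.

Besides the shell and the picture viewer there is one more tool, called by a JSON object that holds its "api" and its "payload", one argument or row to a line. send_rows: Moves the arm, as the interface text tells. Its arguments: {"type":"object","properties":{"moves":{"type":"string"},"newtons":{"type":"number"}},"required":["moves"]}

```bash
mkdir -p pics
cat > h.py <<'E'
import numpy as np, cv2
from plant import ctrl
from scipy.spatial.transform import Rotation as R
def snap(name,fn=None):
    c=ctrl.read_camera(name); 
    if fn: cv2.imwrite(fn,cv2.cvtColor(np.array(c["image"]),cv2.COLOR_RGB2BGR))
    return c
def ray(c,u,v):
    f=200/np.tan(np.radians(c["fovy"])/2); E=np.array(c["extrinsics"])
    d=E[:3,:3]@np.array([(u-c["cx"])/f,-(v-c["cy"])/f,-1]); return E[:3,3],d
def onz(c,u,v,z):
    o,d=ray(c,u,v); return o+d*(z-o[2])/d[2]
def px(c,p):
    f=200/np.tan(np.radians(c["fovy"])/2); E=np.array(c["extrinsics"])
    q=E[:3,:3].T@(np.array(p)-E[:3,3]); return c["cx"]-f*q[0]/q[2], c["cy"]+f*q[1]/q[2]
def rel(p,yaw=None):
    "shift in units of 20cm in tool axes to reach p"
    s=ctrl.get_state(); r=R.from_quat(s["tcp_rot"]); return r.inv().apply(np.array(p)-s["eef_pos"])/0.2
E
python3 - <<'E'
from h import *
for n in("top","scene"):
    c=snap(n,f"pics/{n}0.png"); print(n,c["fovy"],c["cx"],c["cy"],np.round(c["extrinsics"],3).tolist(),[k for k in c])
s=ctrl.get_state(); print(s)
E
```

```text
top 42.326108719375064 318.9841829796368 197.10756596337993 [[0.001, 0.982, -0.19, 0.299], [-1.0, 0.005, 0.019, -0.044], [0.019, 0.19, 0.982, 1.453], [0.0, 0.0, 0.0, 1.0]] ['image', 'fovy', 'cx', 'cy', 'extrinsics']
scene 46.24405975833744 316.5221606147933 204.50050670860335 [[-0.888, 0.195, -0.417, 0.052], [-0.46, -0.366, 0.809, 0.923], [0.005, 0.91, 0.415, 0.575], [0.0, 0.0, 0.0, 1.0]] ['image', 'fovy', 'cx', 'cy', 'extrinsics']
{'time': 0.1, 'qpos': array([-1.25500509e+00,  2.87131182e-01,  1.57803320e+00, -1.89360120e-05,
        1.27857498e+00, -1.49980377e-01]), 'dq': array([-4.03342117e-04, -3.96794603e-05, -2.44196930e-03, -8.14082059e-04,
        1.13174838e-03, -1.37837635e-04]), 'joint_efforts': array([ 5.02875719e-04, -4.07298195e+01, -2.93699938e+01, -1.46366542e-04,
        3.41340303e-03,  9.90403237e-06]), 'eef_pos': array([ 0.30300954, -0.6025407 ,  0.24404797]), 'tcp_rot': array([ 9.73003250e-01,  2.30788915e-01, -9.79173702e-05, -1.06891488e-03]), 'contact_force': array([-0.11927158,  0.54714821, -0.61098966]), 'wrist_torque': array([-3.46024499e-03, -5.29700512e-03, -8.47546093e-05]), 'finger_force': 0.0, 'opening': 1.004111296896539}
```

View pics/top0.png

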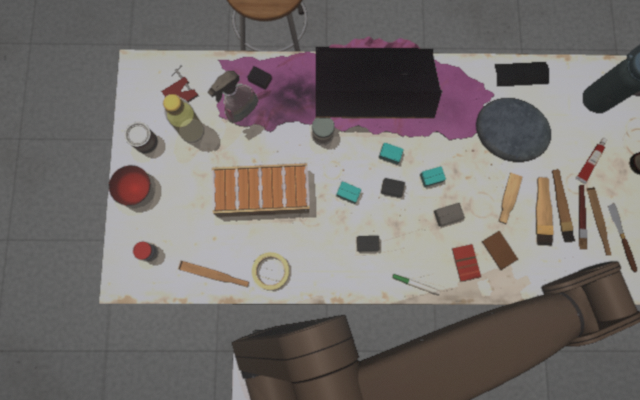

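View pics/scene0.png

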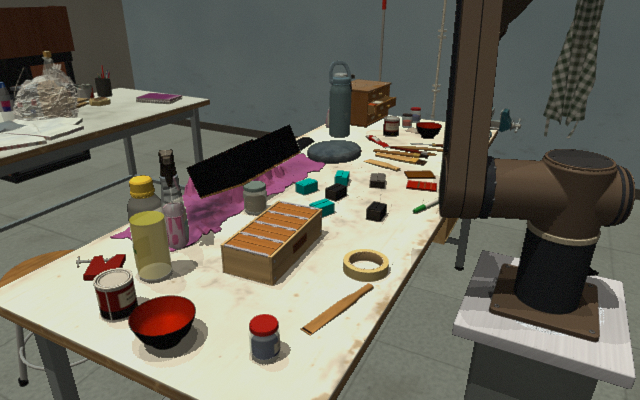

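The top view shows black blocks at (393,187) and (368,243). The look-alikes are turquoise at (391,153), (432,176) and (348,192), a larger grey pad at (450,214), and a dark bit on the cloth at (260,77). The crate is at (262,189), the jar at (323,130) and the tape at (270,271). I choose the two black ones, which lie to the right of the crate.

Run:
```python
from h import *
c=snap("top"); im=cv2.cvtColor(np.array(c["image"]),cv2.COLOR_RGB2BGR)
cv2.imwrite("pics/crop.png",cv2.resize(im[140:300,200:470],None,fx=2.9,fy=2.9,interpolation=cv2.INTER_CUBIC))
hsv=cv2.cvtColor(im,cv2.COLOR_BGR2HSV)
m=(im.max(2)<75).astype(np.uint8)
for (u,v) in((393,187),(368,243)):
    w=np.zeros_like(m); w[v-20:v+20,u-20:u+20]=m[v-20:v+20,u-20:u+20]
    cs,_=cv2.findContours(w,0,2); k=max(cs,key=cv2.contourArea); r=cv2.minAreaRect(k)
    b=cv2.boxPoints(r); P=np.array([onz(c,*p,0.03) for p in b])
    print("block",r,onz(c,*r[0],0.03).round(4)); print(P.round(3).tolist(), np.linalg.norm(P-np.roll(P,1,0),axis=1).round(3))
# crate orange flaps
m=((hsv[...,0]>4)&(hsv[...,0]<18)&(hsv[...,1]>110)&(hsv[...,2]>90)).astype(np.uint8)
w=np.zeros_like(m); w[155:225,205:320]=m[155:225,205:320]
k=np.argwhere(w)[:,::-1].astype(np.float32); W=np.array([onz(c,*p,0.07)[:2] for p in k],np.float32)
r=cv2.minAreaRect(W); print("crate",r, cv2.boxPoints(r).round(3).tolist())
```

```text
block ((392.5961608886719, 187.51922607421875), (20.592193603515625, 15.297059059143066), 11.309932708740234) [ 0.6024 -0.279   0.03  ]
[[0.586, -0.246, 0.03], [0.63, -0.255, 0.03], [0.618, -0.312, 0.03], [0.575, -0.303, 0.03]] [0.058 0.044 0.058 0.044]
block ((367.5, 243.0), (14.0, 21.0), 90.0) [ 0.4453 -0.2054  0.03  ]
[[0.465, -0.177, 0.03], [0.465, -0.235, 0.03], [0.426, -0.234, 0.03], [0.426, -0.176, 0.03]] [0.039 0.058 0.039 0.058]
crate ((0.5923035144805908, 0.09068752825260162), (0.11334197223186493, 0.24513065814971924), 2.7837042808532715) [[0.5299999713897705, 0.20999999344348907], [0.5419999957084656, -0.03400000184774399], [0.6549999713897705, -0.028999999165534973], [0.6430000066757202, 0.2160000056028366]]
```

View pics/crop.png

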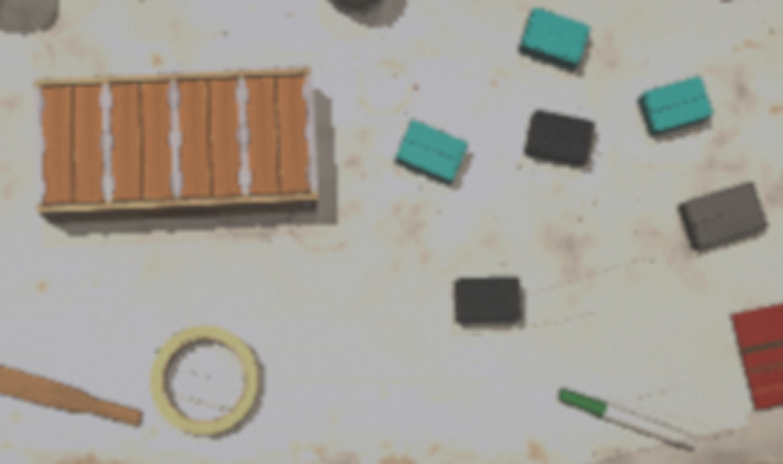

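The crop confirms two black blocks, at crop (560,138) and (488,301), and the crate with 8 flaps. The measured sizes agree with the ones given. Next I move over the crate with the gripper shut.

{"api": "send_rows", "payload": {
  "moves": "0 0 -0.03 0.22 -0.17 0 -1;0 0 -0.06 0.44 -0.34 0 -1;0 0 -0.09 0.66 -0.5 0 -1;0 0 -0.12 0.885 -0.67 0 -1;0 0 -0.15 0.885 -0.67 0 -1;0 0 -0.1836 0.885 -0.67 0 -1;0 0 -0.1836 0.885 -0.67 0 -1",
  "newtons": 40
}}

```text
time: 1.02
eef_pos: [0.4012, -0.4035, 0.2451]
tcp_rot: [0.69, 0.724, 0.0, -0.0]
contact_force: [-0.5, 0.6, 0.2]
opening: -0.0
finger_force: 0.0
```

Run:
```python
from h import *
s=ctrl.get_state();print(ctrl.finger_overhang,s["opening"],R.from_quat(s["tcp_rot"]).as_matrix().round(3).tolist(),rel([.597,-.005,.13]).round(3))
```

```text
0.014 -0.00033329503345902597 [[-0.048, 0.999, -0.0], [0.999, 0.048, 0.0], [0.0, -0.0, -1.0]] [1.942 1.075 0.576]
```

{"api": "send_rows", "payload": {
  "moves": "0 0 0 0.3 0.17 0 -1;0 0 0 0.6 0.34 0 -1;0 0 0 0.97 0.54 0 -1"
}}

```text
time: 1.4
eef_pos: [0.485, -0.2347, 0.2452]
tcp_rot: [0.691, 0.723, 0.0, 0.0]
contact_force: [0.4, 0.2, 0.7]
opening: -0.001
finger_force: 0.0
```

{"api": "send_rows", "payload": {
  "moves": "0 0 0 0.3 0.17 0 -1;0 0 0 0.6 0.34 0 -1;0 0 0 0.97 0.535 0 -1;0 0 0 0.97 0.535 0 -1;0 0 0 0.97 0.535 0 -1"
}}

```text
time: 2.02
eef_pos: [0.5825, -0.035, 0.245]
tcp_rot: [0.689, 0.725, -0.0, -0.0]
contact_force: [0.1, 0.2, -0.3]
opening: -0.001
finger_force: 0.0
```

Run:
```python
from h import *
s=ctrl.get_state();print(s["eef_pos"])
c=snap("wrist","pics/w0.png"); print(c["fovy"],np.round(c["extrinsics"],3).tolist())
```

```text
[ 0.58250703 -0.03502315  0.24497254]
58.4094852072638 [[0.999, -0.049, -0.015, 0.577], [0.051, 0.946, 0.319, 0.047], [-0.001, -0.32, 0.947, 0.372], [0.0, 0.0, 0.0, 1.0]]
```

View pics/w0.png

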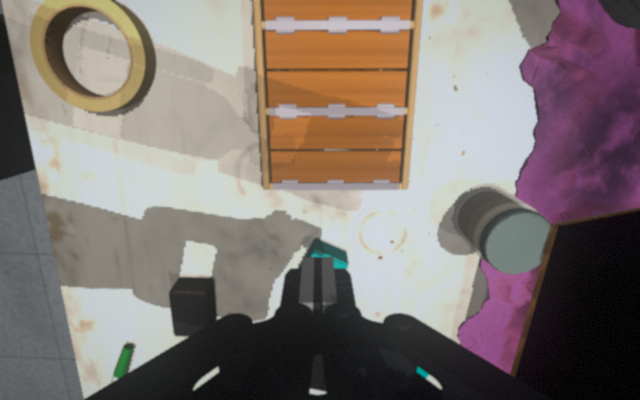

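The wrist view shows the crate at columns 258–420, its -y end at row 188, the cell 3 seam at row ~150, walls at rows ~111 and ~25, and the black block at (193,305).

Run:
```python
from h import *
c=snap("wrist")
for n,u,v,z in(("end L",265,187,.072),("end R",408,187,.072),("seam3 L",268,150,.069),("seam3 R",408,150,.069),("wall23 L",265,111,.072),("wall23 R",411,111,.072),("wall12 L",260,24,.072),("wall12 R",416,24,.072)):
    print(n,onz(c,u,v,z).round(4))
print(rel([.597,-.005,.1]).round(3))
```

```text
end L [ 0.5351 -0.0437  0.072 ]
end R [ 0.6598 -0.0374  0.072 ]
seam3 L [ 0.5371 -0.0116  0.069 ]
seam3 R [ 0.6563 -0.0056  0.069 ]
wall23 L [0.5349 0.0209 0.072 ]
wall23 R [0.6538 0.0268 0.072 ]
wall12 L [0.5309 0.0849 0.072 ]
wall12 R [0.649  0.0907 0.072 ]
[0.158 0.084 0.725]
```

{"api": "send_rows", "payload": {
  "moves": "0 0 0 0.137 0.074 0.3 -1;0 0 0 0.137 0.074 0.55 -1;0 0 0 0.137 0.074 0.74 -1;0 0 0 0.137 0.074 0.76 -1;0 0 0 0.137 0.074 0.78 -1;0 0 0 0.137 0.074 0.80 -1;0 0 0 0.137 0.074 0.815 -1;0 0 0 0.137 0.074 0.83 -1;0 0 0 0.137 0.074 0.83 -1"
}}

```text
time: 3.25
eef_pos: [0.5963, -0.009, 0.0801]
tcp_rot: [0.69, 0.724, 0.001, 0.001]
contact_force: [0.7, -0.3, 2.1]
opening: -0.002
finger_force: 0.9
```

{"api": "send_rows", "payload": {
  "moves": "0 0 0 0 0 0.01 -1;0 0 0 0 0 0.02 -1;0 0 0 0 0 0.03 -1;0 0 0 0 0 0.03 -1"
}}

```text
time: 3.75
eef_pos: [0.5964, -0.009, 0.077]
tcp_rot: [0.69, 0.724, -0.0, 0.0]
contact_force: [-6.4, 0.9, 16.3]
opening: -0.001
finger_force: 8.2
```

{"api": "send_rows", "payload": {
  "moves": "0 0 0 0 0 -0.13 -1;0 0 0 0.33 0 -0.13 -1;0 0 0 0.33 0 -0.13 -1;0 0 0 0.33 0 -0.07 -1;0 0 0 0.33 0 -0.05 -1;0 0 0 0.33 0 -0.03 -1;0 0 0 0.33 0 -0.015 -1;0 0 0 0.33 0 -0.0 -1;0 0 0 0.33 0 -0.0 -1"
}}

```text
time: 4.88
eef_pos: [0.5926, 0.0567, 0.0733]
tcp_rot: [0.69, 0.724, 0.0, 0.0]
contact_force: [0.6, -0.2, 1.4]
opening: -0.002
finger_force: 1.0
```

{"api": "send_rows", "payload": {
  "moves": "0 0 0 0 0 0.01 -1;0 0 0 0 0 0.02 -1;0 0 0 0 0 0.03 -1"
}}

```text
time: 5.25
eef_pos: [0.5925, 0.0571, 0.0674]
tcp_rot: [0.69, 0.724, 0.0, 0.0]
contact_force: [-0.1, 0.4, 2.9]
opening: -0.005
finger_force: 0.9
```

{"api": "send_rows", "payload": {
  "moves": "0 0 0 0 0 0.04 -1;0 0 0 0 0 0.08 -1;0 0 0 0 0 0.1 -1;0 0 0 0 0 0.1 -1;0 0 0 0 0 0.1 -1"
}}

```text
time: 5.88
eef_pos: [0.5913, 0.0571, 0.046]
tcp_rot: [0.69, 0.724, -0.001, -0.001]
contact_force: [0.4, -0.9, -4.7]
opening: 0.0
finger_force: 3.3
```

{"api": "send_rows", "payload": {
  "moves": "0 0 0 0 0 -0.15 -1;0 0 0 0 0 -0.24 -1;0 0 0 0.32 0 -0.24 -1;0 0 0 0.32 0 -0.24 -1;0 0 0 0.32 0 -0.19 -1;0 0 0 0.32 0 -0.17 -1;0 0 0 0.32 0 -0.155 -1;0 0 0 0.32 0 -0.14 -1;0 0 0 0.32 0 -0.13 -1;0 0 0 0.32 0 -0.12 -1;0 0 0 0.32 0 -0.12 -1"
}}

```text
time: 7.25
eef_pos: [0.5899, 0.1205, 0.0812]
tcp_rot: [0.69, 0.724, -0.002, -0.002]
contact_force: [-22.7, -0.5, 45.4]
opening: 0.001
finger_force: 22.8
```

Cells 1 and 3 hold jars, so cells 0 and 2 are empty. Next I go to the near block.

{"api": "send_rows", "payload": {
  "moves": "0 0 0 0 0 -0.3 1;0 0 -0.03 -0.2 -0.1 -0.6 1;0 0 -0.06 -0.45 -0.2 -0.6 1;0 0 -0.09 -0.75 -0.35 -0.6 1;0 0 -0.12 -0.95 -0.5 -0.6 1;0 0 -0.15 -0.95 -0.6 -0.6 1;0 0 -0.18 -0.95 -0.7 -0.6 1;0 0 -0.21 -0.95 -0.77 -0.6 1;0 0 -0.242 -0.95 -0.77 -0.6 1;0 0 -0.242 -0.95 -0.77 -0.6 1"
}}

```text
time: 8.5
eef_pos: [0.4438, -0.0772, 0.1907]
tcp_rot: [0.0, 1.0, 0.0, -0.001]
contact_force: [0.3, -0.1, 0.2]
opening: 1.002
finger_force: 0.0
```

Run:
```python
from h import *
print(rel([.445,-.205,.2]).round(3), ctrl.get_state()["qpos"].round(2))
```

```text
[-0.006 -0.639 -0.047] [-0.4  -0.17  2.16 -0.    1.15 -1.97]
```

{"api": "send_rows", "payload": {
  "moves": "0 0 0 0 -0.3 0 1;0 0 0 0 -0.64 0 1;0 0 0 0 -0.64 0 1;0 0 0 0 -0.64 0 1"
}}

```text
time: 9.0
eef_pos: [0.4435, -0.205, 0.1905]
tcp_rot: [0.002, 1.0, 0.001, -0.001]
contact_force: [0.2, 0.2, -0.1]
opening: 1.001
finger_force: 0.0
```

Run:
```python
from h import *
c=snap("wrist","pics/w1.png"); print(ctrl.get_state()["eef_pos"], px(c,[.445,-.205,.036]))
for t in ("top","scene"):
    d=snap(t); im=np.array(d["image"])
    print(t, px(d,[.445,-.205,.036]))
```

```text
[ 0.44369683 -0.20407069  0.1905902 ] (np.float64(317.2196046937355), np.float64(191.24881737794297))
top (np.float64(367.5898065247883), np.float64(242.8957815030466))
scene (np.float64(376.74138576808485), np.float64(204.72187012470746))
```

View pics/w1.png

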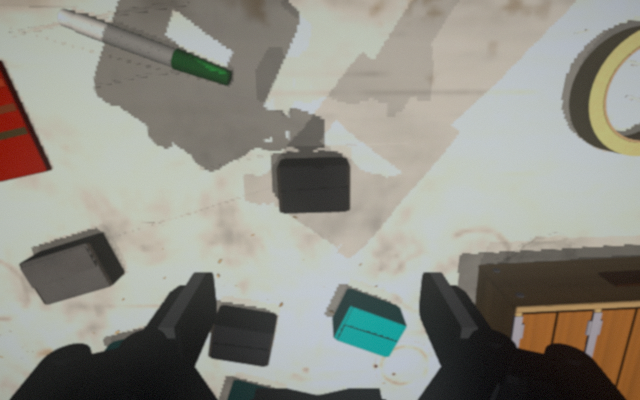

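The block spans columns 280–350 and rows 155–213, almost aligned with the tool. The second black block is at (243,335), and the turquoise look-alike at (370,320).

Run:
```python
from h import *
c=snap("wrist"); im=np.array(c["image"]).astype(int)
def blk(u0,v0,w,h,z=.033):
    sub=np.zeros(im.shape[:2],np.uint8); sub[v0:v0+h,u0:u0+w]=(im.max(2)<60)[v0:v0+h,u0:u0+w]
    k=max(cv2.findContours(sub,0,2)[0],key=cv2.contourArea); W=np.array([onz(c,*p[0],z)[:2] for p in k],np.float32)
    r=cv2.minAreaRect(W); print(cv2.boundingRect(k),r); return r
a=blk(262,140,100,85); b=blk(208,295,75,85)
print(rel([*a[0],.05]).round(3))
```

```text
(276, 156, 70, 55) ((0.44024792313575745, -0.208446204662323), (0.04585687443614006, 0.056303225457668304), 1.869634985923767)
(208, 295, 65, 69) ((0.5860270857810974, -0.2804332971572876), (0.06243250146508217, 0.06969975680112839), 78.21157836914062)
[ 0.019 -0.027  0.705]
```

{"api": "send_rows", "payload": {
  "moves": "0 0 0 0 -0.015 0.25 1;0 0 0 0 -0.015 0.5 1;0 0 0 0 -0.015 0.7 1;0 0 0 0 -0.015 0.8 1;0 0 0 0 -0.015 0.89 1;0 0 0 0 -0.015 0.89 1;0 0 0 0 -0.015 0.89 -1;0 0 0 0 -0.015 0.89 -1;0 0 0 0 -0.015 0.89 -1;0 0 0 0 -0.015 0.89 -1;0 0 0 0 -0.015 0.89 -1;0 0 0 0 -0.015 0.89 -1",
  "newtons": 30
}}

```text
time: 10.7
eef_pos: [0.4454, -0.2078, 0.0147]
tcp_rot: [0.001, 1.0, -0.001, 0.001]
contact_force: [0.7, 1.8, 6.2]
opening: 0.709
finger_force: 33.6
```

{"api": "send_rows", "payload": {
  "moves": "0 0 0 0 0 -0.1 -1;0 0 0 0 0 -0.4 -1;0 0 0.03 0 0 -0.68 -1;0 0 0.06 -0.1 0.2 -0.88 -1;0 0 0.09 -0.25 0.4 -0.88 -1;0 0 0.12 -0.4 0.6 -0.88 -1;0 0 0.15 -0.5 0.8 -0.88 -1;0 0 0.18 -0.6 0.95 -0.88 -1;0 0 0.21 -0.735 0.95 -0.88 -1;0 0 0.242 -0.735 0.95 -0.88 -1;0 0 0.242 -0.735 0.95 -0.88 -1"
}}

```text
time: 12.08
eef_pos: [0.5914, -0.0173, 0.1885]
tcp_rot: [0.69, 0.723, -0.0, -0.001]
contact_force: [0.3, -0.6, -0.5]
opening: 0.711
finger_force: 33.1
```

Run:
```python
from h import *
s=ctrl.get_state(); c=snap("wrist","pics/w2.png"); print(s["eef_pos"],s["opening"],s["finger_force"],rel([.5925,.0565,.14]).round(3), px(c,s["eef_pos"]))
```

```text
[ 0.59141518 -0.01734166  0.18853421] 0.711117732370117 33.055381178855896 [0.369 0.023 0.243] (np.float64(320.42033089791283), np.float64(292.97377541502084))
```

View pics/w2.png

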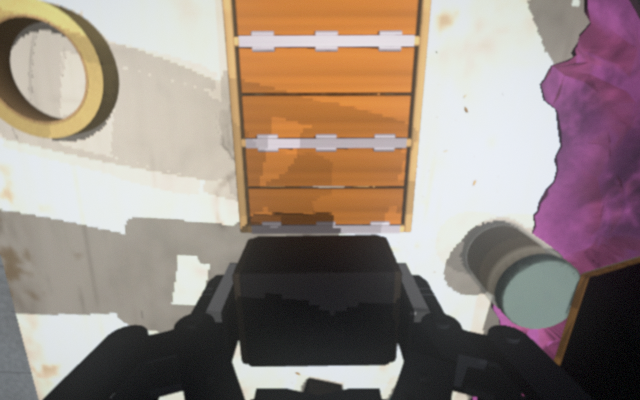

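The block is held level. Its top face spans rows 272–363 and its front face rows 237–272, columns 236–400. The cell 2 seam is at row 94.

Run:
```python
from h import *
s=ctrl.get_state(); c=snap("wrist"); p=s["eef_pos"]
for dz in(.018,.022): 
  A=[onz(c,318,v,p[2]+dz)-p for v in(272,363)]; print(dz,[a.round(4)[:2] for a in A])
print([ (onz(c,318,237,p[2]-d)-p).round(4)[1] for d in(.014,.018)])
for n,u,v,z in(("seam2",326,94,.069),("wall23",326,143,.072),("wall12",327,42,.072)): print(n,onz(c,u,v,z).round(4))
```

```text
0.018 [array([-0.002 ,  0.0199]), array([-0.0001, -0.0192])]
0.022 [array([-0.0021,  0.0222]), array([-0.0003, -0.0155])]
[np.float64(0.0187), np.float64(0.017)]
seam2 [0.592  0.0573 0.069 ]
wall23 [0.5936 0.0254 0.072 ]
wall12 [0.5908 0.0885 0.072 ]
```

{"api": "send_rows", "payload": {
  "moves": "0 0 0 0.2 0.02 0.1 -1;0 0 0 0.372 0.02 0.2 -1;0 0 0 0.372 0.02 0.3 -1;0 0 0 0.372 0.02 0.36 -1;0 0 0 0.372 0.02 0.42 -1;0 0 0 0.372 0.02 0.48 -1;0 0 0 0.372 0.02 0.54 -1;0 0 0 0.372 0.02 0.6 -1;0 0 0 0.372 0.02 0.65 -1;0 0 0 0.372 0.02 0.7 -1;0 0 0 0.372 0.02 0.74 -1;0 0 0 0.372 0.02 0.74 -1",
  "newtons": 40
}}

```text
time: 13.68
eef_pos: [0.591, 0.057, 0.0398]
tcp_rot: [0.69, 0.724, -0.001, -0.001]
contact_force: [-0.4, 0.2, -2.1]
opening: 0.707
finger_force: 47.1
```

{"api": "send_rows", "payload": {
  "moves": "0 0 0 0 0 0.03 -1;0 0 0 0 0 0.06 -1;0 0 0 0 0 0.08 -1;0 0 0 0 0 0.09 -1;0 0 0 0 0 0.09 -1"
}}

```text
time: 14.3
eef_pos: [0.5932, 0.0569, 0.0345]
tcp_rot: [0.689, 0.724, -0.001, -0.001]
contact_force: [-35.3, -1.7, 57.4]
opening: 0.705
finger_force: 67.8
```

{"api": "send_rows", "payload": {
  "moves": "0 0 0 0 0 -0.06 -1;0 0 0 0 0 -0.06 -1"
}}

```text
time: 14.55
eef_pos: [0.5932, 0.0569, 0.0367]
tcp_rot: [0.69, 0.724, 0.001, 0.001]
contact_force: [0.7, -0.0, 0.3]
opening: 0.702
finger_force: 50.6
```

Run:
```python
from h import *
s=ctrl.get_state(); c=snap("wrist","pics/w3.png"); print(s["eef_pos"],s["opening"],s["contact_force"],s["wrist_torque"])
a=cv2.imread("pics/w3.png")[180:400,140:500]
t=snap("scene","pics/s3.png"); b=cv2.imread("pics/s3.png")[150:300,200:350]
a=cv2.resize(a,None,fx=1.25,fy=1.25); b=cv2.resize(b,(275,275),interpolation=2)
cv2.imwrite("pics/m3.png",np.hstack([a,b]))
```

```text
[0.59319234 0.05693416 0.03669495] 0.7016348023967209 [ 0.66590222 -0.0214516   0.32730206] [ 0.02207623 -0.04674643  0.00723039]
```

View pics/m3.png

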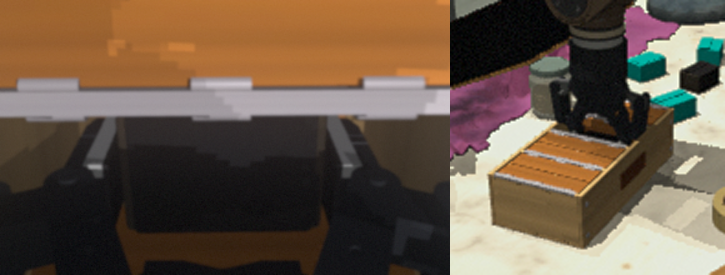

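The knuckles of the gripper meet the crate's rim, with the block level about 15 mm above the floor. I'll let it go here, then seat it with shut fingers from above.

{"api": "send_rows", "payload": {
  "moves": "0 0 0 0 0 0 0.55;0 0 0 0 0 0 0.55;0 0 0 0 0 0 0.55;0 0 0 0 0 0 0.55;0 0 0 0 0 -0.06 0.55;0 0 0 0 0 -0.15 0.55;0 0 0 0 0 -0.3 0.55;0 0 0 0 0 -0.5 0.55;0 0 0 0 0 -0.5 0.55",
  "newtons": 30
}}

```text
time: 15.78
eef_pos: [0.5941, 0.0569, 0.1402]
tcp_rot: [0.69, 0.724, 0.002, 0.003]
contact_force: [0.2, -0.7, 0.7]
opening: 0.77
finger_force: 0.0
```

Run:
```python
from h import *
s=ctrl.get_state(); print(s["eef_pos"],s["opening"],s["contact_force"])
c=snap("wrist","pics/w4.png"); t=snap("top","pics/t4.png")
a=cv2.resize(cv2.imread("pics/w4.png"),(480,300)); b=cv2.resize(cv2.imread("pics/t4.png")[150:230,200:320],(300,200),interpolation=2)
b=cv2.copyMakeBorder(b,0,100,0,0,0); cv2.imwrite("pics/m4.png",np.hstack([a,b]))
```

```text
[0.59405321 0.05688445 0.1401728 ] 0.7703266369333748 [ 0.1787183  -0.71879664  0.71485779]
```

View pics/m4.png

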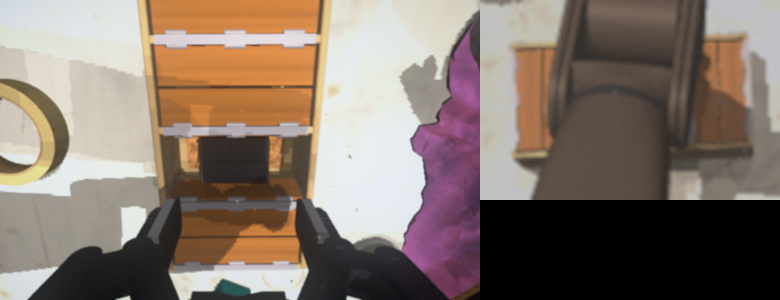

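The picture shows the block sitting level in cell 2 with the flaps resting against it, at (233,160) in the mosaic. I push it down with shut fingers.

{"api": "send_rows", "payload": {
  "moves": "0 0 0 0 0 0.1 -1;0 0 0 0 0 0.2 -1;0 0 0 0 0 0.2 -1;0 0 0 0 0 0.2 -1;0 0 0 0 0 0.27 -1;0 0 0 0 0 0.31 -1;0 0 0 0 0 0.34 -1;0 0 0 0 0 0.37 -1;0 0 0 0 0 0.39 -1;0 0 0 0 0 0.41 -1;0 0 0 0 0 0.42 -1;0 0 0 0 0 0.42 -1"
}}

```text
time: 17.38
eef_pos: [0.5922, 0.057, 0.0521]
tcp_rot: [0.69, 0.724, -0.0, -0.0]
contact_force: [-1.9, -0.8, 3.5]
opening: -0.001
finger_force: 2.9
```

{"api": "send_rows", "payload": {
  "moves": "0 0 0 0 0 0.01 -1;0 0 0 0 0 0.02 -1;0 0 0 0 0 0.02 -1"
}}

```text
time: 17.75
eef_pos: [0.5924, 0.057, 0.052]
tcp_rot: [0.689, 0.724, -0.001, -0.001]
contact_force: [-11.4, -0.2, 23.5]
opening: 0.004
finger_force: 12.5
```

{"api": "send_rows", "payload": {
  "moves": "0 0 0 0 0 -0.1 -1;0 0 0 0 0 -0.2 -1;0 0 0 0 0 -0.4 -1;0 0 0 0 0 -0.6 -1;0 0 0 -0.2 0 -0.7 -1;0 0 0 -0.5 0 -0.7 -1;0 0 0 -0.5 0 -0.7 -1"
}}

```text
time: 18.62
eef_pos: [0.5976, -0.0464, 0.1888]
tcp_rot: [0.691, 0.722, 0.0, 0.001]
contact_force: [0.2, 0.3, 0.4]
opening: -0.002
finger_force: 0.0
```

Run:
```python
from h import *
s=ctrl.get_state(); print(s["eef_pos"],s["opening"],s["contact_force"])
c=snap("wrist","pics/w5.png"); t=snap("scene","pics/s5.png")
a=cv2.resize(cv2.imread("pics/w5.png"),(480,300)); b=cv2.resize(cv2.imread("pics/s5.png")[190:290,210:330],(300,250),interpolation=2)
b=cv2.copyMakeBorder(b,0,50,0,0,0); cv2.imwrite("pics/m5.png",np.hstack([a,b]))
```

```text
[ 0.59763452 -0.04639955  0.18884899] -0.0017112310822234233 [0.17641708 0.32876411 0.42753338]
```

View pics/m5.png

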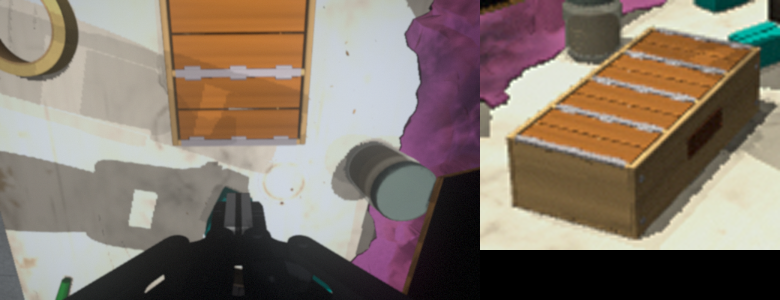

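All eight flaps are shut over the stored block. I go for the second one.

{"api": "send_rows", "payload": {
  "moves": "0 0 -0.03 -0.2 0 0 1;0 0 -0.06 -0.45 0 0 1;0 0 -0.09 -0.7 0 0 1;0 0 -0.12 -0.95 -0.03 0 1;0 0 -0.15 -0.95 -0.03 0 1;0 0 -0.18 -0.95 -0.03 0 1;0 0 -0.209 -0.95 -0.03 0 1;0 0 -0.209 -0.95 -0.03 0 1"
}}

```text
time: 19.73
eef_pos: [0.6005, -0.2314, 0.1871]
tcp_rot: [0.105, 0.995, 0.0, -0.0]
contact_force: [-0.4, 0.0, 0.1]
opening: 1.002
finger_force: 0.0
```

Run:
```python
from h import *
s=ctrl.get_state();print(rel([.602,-.279,.1]).round(3))
c=snap("wrist","pics/w6.png"); im=np.array(c["image"]).astype(int)
print(px(c,[.602,-.279,.036]))
sub=(im.max(2)<60).astype(np.uint8)
for k in cv2.findContours(sub,0,2)[0]:
    if cv2.contourArea(k)>500: print(cv2.boundingRect(k),cv2.minAreaRect(k))
```

```text
[-0.057 -0.231  0.435]
(np.float64(261.5614703513627), np.float64(203.75876103320834))
(254, 389, 131, 11) ((319.0, 394.0), (10.0, 130.0), 90.0)
(418, 274, 208, 126) ((521.5, 336.5), (125.0, 207.0), 90.0)
(0, 274, 217, 126) ((107.19658660888672, 338.52557373046875), (125.1916275024414, 215.19393920898438), 88.87670135498047)
(224, 172, 73, 54) ((260.0, 198.5), (53.0, 72.0), 90.0)
(54, 107, 64, 84) ((69.83147430419922, 144.39349365234375), (64.19366455078125, 74.26850891113281), 58.861026763916016)
(545, 42, 44, 130) ((573.1436767578125, 108.34634399414062), (128.32244873046875, 39.60625457763672), 81.5014419555664)
```

View pics/w6.png

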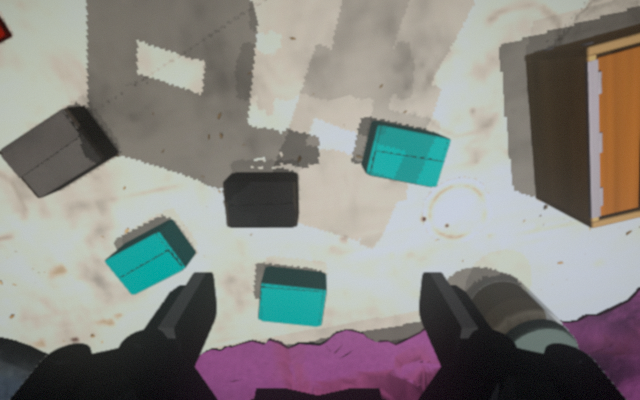

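The wrist view shows the black block at columns 224–298 and rows 172–227, square to the tool. The turquoise ones are at (405,153), (150,255) and (292,297), clear of the fingers. Next I measure it and work out the shift.

Run:
```python
from h import *
s=ctrl.get_state(); c=snap("wrist"); r=R.from_quat(s["tcp_rot"]).inv()
for u,v in((224,200),(298,200),(260,226),(260,172)):
    print(u,v,[ (r.apply(onz(c,u,v,z)-s["eef_pos"])*1000).round(1)[:2].tolist() for z in(0.003,.02,.033)])
```

```text
224 200 [[-19.2, -86.0], [-13.5, -81.3], [-9.2, -77.8]]
298 200 [[-19.1, -18.1], [-13.5, -17.2], [-9.2, -16.5]]
260 226 [[-44.9, -54.3], [-37.9, -51.4], [-32.5, -49.1]]
260 172 [[7.2, -51.7], [11.4, -48.9], [14.6, -46.8]]
```

{"api": "send_rows", "payload": {
  "moves": "0 0 0 -0.06 -0.237 0.1 1;0 0 0 -0.06 -0.237 0.35 1;0 0 0 -0.06 -0.237 0.55 1;0 0 0 -0.06 -0.237 0.7 1;0 0 0 -0.06 -0.237 0.795 1;0 0 0 -0.06 -0.237 0.795 1;0 0 0 -0.06 -0.237 0.795 -1;0 0 0 -0.06 -0.237 0.795 -1;0 0 0 -0.06 -0.237 0.795 -1;0 0 0 -0.06 -0.237 0.795 -1;0 0 0 -0.06 -0.237 0.795 -1;0 0 0 -0.06 -0.237 0.795 -1",
  "newtons": 40
}}

```text
time: 21.32
eef_pos: [0.6035, -0.2827, 0.0308]
tcp_rot: [0.104, 0.995, -0.001, 0.002]
contact_force: [-0.3, 0.3, 6.0]
opening: 0.701
finger_force: 45.9
```

{"api": "send_rows", "payload": {
  "moves": "0 0 0 0 0 -0.1 -1;0 0 0 0 0 -0.4 -1;0 0 0.03 0 0 -0.7 -1;0 0 0.06 0.05 0.25 -0.8 -1;0 0 0.09 0.1 0.5 -0.8 -1;0 0 0.12 0.15 0.75 -0.8 -1;0 0 0.15 0.2 0.95 -0.8 -1;0 0 0.18 0.2 0.95 -0.8 -1;0 0 0.209 0.2 0.95 -0.8 -1;0 0 0.209 0.2 0.95 -0.8 -1"
}}

```text
time: 22.58
eef_pos: [0.6021, -0.0874, 0.1889]
tcp_rot: [0.689, 0.725, 0.0, 0.0]
contact_force: [-0.1, -0.5, -0.5]
opening: 0.701
finger_force: 45.1
```

Run:
```python
from h import *
print(rel([.586,.184,.19]).round(3))
```

```text
[ 1.359 -0.011 -0.006]
```

{"api": "send_rows", "payload": {
  "moves": "0 0 0 0.3 0 0 -1;0 0 0 0.6 0 0 -1;0 0 0 0.9 0 0 -1;0 0 0 0.9 0 0 -1;0 0 0 0.9 0 0 -1"
}}

```text
time: 23.2
eef_pos: [0.5935, 0.0919, 0.1885]
tcp_rot: [0.689, 0.725, -0.0, 0.0]
contact_force: [1.0, -0.1, -1.1]
opening: 0.699
finger_force: 45.1
```

Run:
```python
from h import *
s=ctrl.get_state(); c=snap("wrist"); im=np.array(c["image"]).astype(int); p=s["eef_pos"]
print(p,s["opening"],rel([.586,.184,.19]).round(3))
sub=(im.max(2)<40).astype(np.uint8); col=im.max(2)[200:400,300:340].mean(1).astype(int); print(col[::3].tolist())
cc=im[0:235,326]; print([int(x) for x in cc.min(1)[::4]])
```

```text
[0.59354166 0.09185971 0.18852553] 0.6989516929323194 [ 0.466 -0.016 -0.008]
[151, 168, 169, 118, 91, 95, 97, 99, 41, 38, 37, 36, 34, 33, 32, 31, 30, 30, 38, 38, 37, 38, 37, 37, 37, 36, 37, 37, 37, 37, 36, 34, 29, 28, 28, 29, 30, 31, 33, 34, 36, 38, 39, 40, 41, 42, 93, 193, 184, 192, 203, 229, 233, 234, 233, 212, 184, 155, 128, 119, 119, 118, 122, 138, 107, 52, 47]
[226, 222, 225, 193, 90, 82, 81, 74, 76, 73, 70, 71, 71, 68, 69, 67, 51, 68, 70, 68, 69, 67, 60, 63, 67, 66, 67, 78, 178, 181, 101, 62, 61, 57, 60, 57, 59, 60, 55, 58, 49, 49, 55, 53, 51, 49, 51, 50, 51, 55, 100, 171, 159, 39, 36, 34, 26, 32, 24]
```

Run:
```python
from h import *
s=ctrl.get_state(); c=snap("wrist"); p=s["eef_pos"]; r=R.from_quat(s["tcp_rot"]).inv()
for v,dz in((224,-.031),(254,.003),(339,.003),(339,.005)): print(v,(r.apply(onz(c,318,v,p[2]+dz)-p)*1000).round(1)[:2])
print("seam0",onz(c,326,64,.069).round(4),"wall01",onz(c,326,114,.072).round(4),"end",onz(c,326,14,.072).round(4))
im=np.array(c["image"]).astype(int)
row=im[64]; print([ (u,row[u].tolist()) for u in range(200,460,6)])
```

```text
224 [18. -1.]
254 [19.3 -1. ]
339 [-20.5  -1. ]
339 [-18.8  -1. ]
seam0 [0.5932 0.1842 0.069 ] wall01 [0.595  0.1532 0.072 ] end [0.5915 0.2126 0.072 ]
[(200, [232, 231, 220]), (206, [230, 235, 233]), (212, [230, 229, 216]), (218, [232, 209, 145]), (224, [111, 94, 73]), (230, [173, 118, 70]), (236, [172, 113, 66]), (242, [170, 113, 67]), (248, [182, 122, 70]), (254, [182, 120, 68]), (260, [183, 120, 65]), (266, [182, 117, 63]), (272, [183, 117, 61]), (278, [186, 120, 64]), (284, [186, 119, 61]), (290, [187, 118, 61]), (296, [182, 116, 60]), (302, [183, 117, 61]), (308, [188, 121, 63]), (314, [188, 120, 62]), (320, [188, 121, 62]), (326, [188, 119, 60]), (332, [190, 123, 64]), (338, [190, 121, 63]), (344, [191, 123, 64]), (350, [191, 122, 66]), (356, [186, 120, 65]), (362, [187, 120, 62]), (368, [191, 122, 64]), (374, [192, 123, 65]), (380, [193, 126, 69]), (386, [195, 129, 73]), (392, [194, 127, 71]), (398, [192, 126, 74]), (404, [163, 133, 96]), (410, [233, 209, 146]), (416, [230, 234, 223]), (422, [231, 235, 225]), (428, [231, 230, 219]), (434, [232, 230, 221]), (440, [229, 223, 210]), (446, [228, 222, 209]), (452, [231, 227, 215]), (458, [231, 231, 220])]
```

{"api": "send_rows", "payload": {
  "moves": "0 0 0 0.25 -0.01 0 -1;0 0 0 0.466 -0.016 0.06 -1;0 0 0 0.466 -0.016 0.15 -1;0 0 0 0.466 -0.016 0.25 -1;0 0 0 0.466 -0.016 0.33 -1;0 0 0 0.466 -0.016 0.4 -1;0 0 0 0.466 -0.016 0.46 -1;0 0 0 0.466 -0.016 0.52 -1;0 0 0 0.466 -0.016 0.58 -1;0 0 0 0.466 -0.016 0.63 -1;0 0 0 0.466 -0.016 0.67 -1;0 0 0 0.466 -0.016 0.67 -1"
}}

```text
time: 24.8
eef_pos: [0.5849, 0.1848, 0.0527]
tcp_rot: [0.69, 0.724, -0.001, -0.001]
contact_force: [-0.0, -0.8, -1.4]
opening: 0.697
finger_force: 45.0
```

Now down about 15 mm gently.

{"api": "send_rows", "payload": {
  "moves": "0 0 0 0 0 0.03 -1;0 0 0 0 0 0.05 -1;0 0 0 0 0 0.065 -1;0 0 0 0 0 0.075 -1;0 0 0 0 0 0.075 -1"
}}

```text
time: 25.42
eef_pos: [0.5859, 0.185, 0.0392]
tcp_rot: [0.69, 0.724, -0.0, 0.0]
contact_force: [-0.3, -0.1, -0.8]
opening: 0.701
finger_force: 46.4
```

Release, rise, then seat it with shut fingers.

{"api": "send_rows", "payload": {
  "moves": "0 0 0 0 0 0.005 0.55;0 0 0 0 0 0.005 0.55;0 0 0 0 0 0.005 0.55;0 0 0 0 0 0 0.55;0 0 0 0 0 -0.1 0.55;0 0 0 0 0 -0.25 0.55;0 0 0 0 0 -0.4 0.55;0 0 0 0 0 -0.4 -1;0 0 0 0 0 -0.4 -1;0 0 0 0 0 -0.4 -1;0 0 0 0 0 -0.4 -1"
}}

```text
time: 26.8
eef_pos: [0.5851, 0.1849, 0.118]
tcp_rot: [0.69, 0.724, -0.001, -0.001]
contact_force: [-0.5, -0.8, -1.0]
opening: -0.003
finger_force: 0.0
```

{"api": "send_rows", "payload": {
  "moves": "0 0 0 0 0 0.12 -1;0 0 0 0 0 0.2 -1;0 0 0 0 0 0.24 -1;0 0 0 0 0 0.27 -1;0 0 0 0 0 0.29 -1;0 0 0 0 0 0.31 -1;0 0 0 0 0 0.32 -1;0 0 0 0 0 0.33 -1;0 0 0 0 0 0.335 -1;0 0 0 0 0 0.335 -1"
}}

```text
time: 28.05
eef_pos: [0.5857, 0.185, 0.0522]
tcp_rot: [0.69, 0.724, -0.0, -0.0]
contact_force: [-0.0, 1.2, 0.6]
opening: 0.004
finger_force: 1.0
```

{"api": "send_rows", "payload": {
  "moves": "0 0 0 0 0 0.01 -1;0 0 0 0 0 0.02 -1;0 0 0 0 0 0.02 -1"
}}

```text
time: 28.42
eef_pos: [0.5859, 0.1851, 0.052]
tcp_rot: [0.689, 0.724, -0.001, -0.001]
contact_force: [-9.1, -1.9, 18.8]
opening: 0.0
finger_force: 9.7
```

{"api": "send_rows", "payload": {
  "moves": "0 0 0 0 0 -0.1 -1;0 0 0 0 0 -0.2 -1;0 0 0 0 0 -0.4 -1;0 0 0 0 0 -0.6 -1;0 0 0 -0.3 -0.2 -0.7 -1;0 0 0 -0.6 -0.4 -0.7 -1;0 0 0 -0.9 -0.6 -0.7 -1;0 0 0 -0.9 -0.6 -0.7 -1;0 0 0 -0.9 -0.6 -0.7 -1"
}}

```text
time: 29.55
eef_pos: [0.4744, -0.0019, 0.1894]
tcp_rot: [0.691, 0.723, 0.001, 0.001]
contact_force: [0.1, 0.2, 0.1]
opening: -0.001
finger_force: 0.0
```

{"api": "send_rows", "payload": {
  "moves": "0 0 0 -0.3 0 0 -1;0 0 0 -0.6 0 0 -1;0 0 0 -0.9 0 0 -1;0 0 0 -0.9 0 0 -1;0 0 0 -0.9 0 0 -1"
}}

```text
time: 30.18
eef_pos: [0.484, -0.1796, 0.1884]
tcp_rot: [0.69, 0.724, 0.0, -0.0]
contact_force: [-0.5, 1.2, 0.1]
opening: -0.004
finger_force: 0.0
```

Run:
```python
from h import *
t=snap("scene"); im=np.array(t["image"]); t2=snap("top"); im2=np.array(t2["image"])
C=np.array([.5905,.1205]); C=np.array([.5905,.0885]); ex=np.array([.9988,.049]); ey=np.array([-.049,.9988])
# sample flap colours across y on scene and top views: any open cell shows dark
for n,cam,I in(("scene",t,im),("top",t2,im2)):
  for x in(-.035,0,.035):
    o=[]
    for k in range(4):
      for d in(.014,-.014):
        q=C+x*ex+(.096-.064*k+d)*ey; u,v=px(cam,[*q,.071]); o.append(tuple(I[int(round(v)),int(round(u))].tolist()))
    print(n,x,o)
```

```text
scene -0.035 [(181, 116, 48), (180, 114, 51), (184, 117, 50), (180, 113, 49), (186, 116, 54), (180, 113, 49), (182, 115, 52), (182, 115, 52)]
scene 0 [(176, 109, 47), (178, 110, 48), (181, 115, 52), (179, 113, 48), (179, 114, 48), (180, 112, 47), (184, 114, 51), (181, 112, 50)]
scene 0.035 [(183, 114, 49), (176, 112, 50), (183, 116, 52), (178, 112, 49), (181, 114, 52), (176, 109, 45), (181, 114, 50), (179, 112, 47)]
top -0.035 [(166, 115, 79), (167, 115, 78), (167, 114, 76), (169, 115, 79), (167, 113, 76), (166, 113, 76), (167, 114, 78), (166, 114, 76)]
top 0 [(166, 113, 78), (167, 114, 78), (167, 114, 77), (166, 113, 76), (164, 113, 75), (164, 112, 76), (165, 112, 75), (163, 111, 75)]
top 0.035 [(164, 113, 77), (165, 113, 77), (168, 114, 77), (164, 112, 75), (164, 111, 75), (163, 111, 75), (163, 111, 75), (162, 112, 75)]
```

All eight flaps look alike and level, both blocks stopped at the same floor level, and the arm is clear of everything. I hand it in.

```bash
python3 -c "
from plant import ctrl
print(ctrl.sign_off())"
```

```text
the job is handed in; nothing more can be done
None
```

The job is handed in at about 30 s: both black blocks are pressed down to the floor of empty cells 2 and 0, and all eight flaps look shut in both camera views; the judge's verdict was not shown.

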